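# Take the camshaft out of a cylinder head

### The job

The bolts are out of the camshaft's last bearing cap: lift that cap off the cylinder head and set it down, feet first and without dropping it, in the empty pocket of the black cap tray. Then grip the camshaft, lift it straight up and level until it is about 6 cm above its seats, still in line with them, and finish while holding it there, level and steady, in the gripper. Leave everything else on the bench where it is.

Things in the scene. Friction and masses are not known exactly. Their poses are not given: they have to be found in the camera images.
- head: fixed aluminium cylinder head on dark blocks, 224 mm (x) by 340 mm (y), origin under its centre at bench height. Deck at 130 mm, edge rail top at 142 mm. Two rows of four bearing towers (72 mm along x, 20 mm along y, flat tops at 164 mm with half-round saddles) at x = -56 mm (nearer the robot, camshaft in it) and +56 mm (empty); y = -132, -44, 44, 132 mm
- seat_mid (a point): point in the middle of the near tower row, on the axis that the camshaft has when seated, 164 mm above the bench; axes as the head's
- camshaft: steel camshaft loose in the near row's saddles, about 0.85 kg, 318 mm long along its y (the head's y at the start); origin on its axis at mid length, its centre of mass. The bare shaft there is 24 mm thick and free for 18 mm either way, up to two cam lobes reaching at most 25 mm from the axis; 34 mm free below the axis, down to the deck
- last_cap: aluminium cap, unbolted, over the camshaft on the tower at the head's y = 132 mm; 80 g; 72 mm along x (across the shaft), 20 mm along y, 30 mm high; origin half-way up. Bolt ears at both ends are 9 mm high; the crown between is 44 mm wide along x, its flat sides free from 6 mm below the origin to 15 mm above. 4 mm beside it on the shaft is a cam lobe, nose down, no higher than the ears plus 7 mm
- cap_tray: shallow black tray fixed to the bench left or right of the head, 164 mm (x) by 100 mm (y), 12 mm high, walls and floor 4 mm thick. Four pockets along x, at x = -60, -20, 20, 60 mm, each 36 mm by 92 mm (y); the first three hold caps, feet down, long side along the tray's y
- empty_pocket (a point): centre of the floor of the tray's empty pocket (the one at x = +60 mm), 4 mm above the bench; axes as the tray's. A cap set down there stands with its long side along this y, and its origin 15 mm above this point
- cap1: bearing cap like the last one, in the tray's first pocket (x = -60 mm); bystander
- cap2: the same in the second pocket (x = -20 mm); bystander
- cap3: the same in the third pocket (x = +20 mm), next to the empty one; bystander
- other_camshaft: a second camshaft of the same form lying on two steel V-blocks at the back of the bench, origin on its axis at mid length; bystander
- gauge_case: black case 190 x 100 x 39 mm lying on the bench on the side of the head where the tray is not, origin at the centre of its underside; bystander
- spray_can: dark spray can with a blue band and red nozzle, 66 mm in diameter, 194 mm high, origin at the centre of its underside; bystander
- ratchet: ratchet wrench with red handle, 215 mm long, lying flat, origin under its middle, head towards its x; bystander
- socket: steel socket standing on end, 30 mm in diameter, 50 mm high, origin at the centre of its underside; bystander
There are look-alikes about, which are no part of the job. Leave any orange or purple look-alike of the last_cap alone. Of the things shaped like the cap_tray, the black one is meant.

How it is judged:
On the way, in this order (a step that is already met when the one before it is completed fails the run):
1. the last cap stands in the tray's empty pocket, let go (horizontal distance between last_cap and empty_pocket below 0.014 m and z of last_cap in the frame of empty_pocket below 0.018 m and angle between last_cap's own z axis and vertical below 0.1 rad and linear speed of last_cap below 0.03 m/s and contact force between last_cap and the fingers below 0.1 N), for 0.2 s.
2. the camshaft is held 4 to 10 cm above its seats, level and still (z of camshaft in the frame of seat_mid between 0.04 and 0.1 m and horizontal distance between camshaft and seat_mid below 0.03 m and angle between the y axis of camshaft and the y axis of head, either way round below 0.15 rad and angle between camshaft's own y axis and vertical between 1.501 and 1.641 rad and linear speed of camshaft below 0.02 m/s and angular speed of camshaft below 0.15 rad/s and contact force between camshaft and the fingers above 4 N and contact force between camshaft and head below 0.1 N), for 0.5 s.
At the end, for the whole second after the job is handed in: Camshaft in the gripper, off the head, 40 to 100 mm above its seats, middle within 30 mm of theirs (level), in line within 0.15 rad, level within 0.07 rad, under 0.02 m/s and 0.15 rad/s; last cap at rest feet down on the empty pocket's floor, within 14 mm of its centre, let go (all of step 1 and all of step 2); the arm keeps its last pose, push and grip.
It fails at once if the cap is dropped (linear speed of last_cap above 0.45 m/s and contact force between last_cap and the fingers below 0.05 N).
It fails at once if the camshaft is dropped (linear speed of camshaft above 0.45 m/s and contact force between camshaft and the fingers below 0.05 N).
It fails at once if the camshaft is tipped more than 0.2 rad off level (angle between camshaft's own y axis and vertical above 1.771 rad or angle between camshaft's own y axis and vertical below 1.371 rad).
It fails at once if another thing on the bench is shifted by more than 15 mm (distance of any of cap1, cap2, cap3, other_camshaft, gauge_case, spray_can, ratchet, socket from where it was at the start of the episode above 0.015 m).
It also fails if it takes over 61 s, if anything falls off the work surface, if the arm or the gripper's body presses on something with over 40 N, if the wrist force passes 120 N, or if a joint passes its speed limit or range.

### The arm

A 6-joint arm with a two-finger parallel gripper is mounted at the origin on the work surface. World frame = base frame: x ahead of the robot, y to its left, z up, the work surface at z = 0. Lengths are in m, angles in rad, forces in N, time in s.
With the tool pointing down it reaches from about 0.325 to 0.775 m from the base axis. Payload 5.5 kg.
Tool frame: the origin (TCP) lies at the very end of the fingers, on their centre line; the grasp point (between the pads) lies 19 mm behind it (grip_point_offset is the distance from the TCP to the grasp point, in m); x points along the fingers, y is the direction in which the jaws open and shut, and the axes are right-handed (so a half turn about x gives the same grasp; the last joint's range is limited). The gripper opens to 88 mm and grips with 3 to 60 N. Pads are 20 mm wide; open, the fingers measure 115 mm over their backs; the gripper's body (75 mm by 178 mm) begins 61 mm behind the grasp point.
Start: joints at [-1.316, 0.091, 1.231, -0, 1.82, -0.057], TCP at [0.184, -0.571, 0.223] pointing down, gripper open.
Joint ranges: [-2.87, 2.87], [-0.86, 2.18], [0.17, 2.46], [-1.51, 4.65], [0.06, 2.69], [-2.65, 2.65]. Speed limits (rad/s): [2.57, 2.57, 3.01, 3.14, 3.14, 3.14].

### API

Orientations are given as a rotation vector (axis times angle).
In Python, from cell import move_pose, move_linear, goto_joints, grip, sleep, ik, get_image, PlanningError, sign_off, get_clock, get_joint_positions, get_dq, get_joint_torque, get_ee_pos, get_tcp_rot, get_ft_force, get_torque, get_width, grip_point_offset gives the robot as it stands. The module is installed in compiled form; this text tells all that it offers. Calls block until the motion is done:
- move_pose(position, orientation): joint-space move of the TCP to a pose.
- move_linear(position, speed=0.15, attitude=None, stop_force=None): straight line of the TCP; attitude=None keeps the orientation; speed is the mean speed in m/s. With stop_force (N) it stops when the force on the tool has changed by that much, and returns True; else False.
- goto_joints(angles): joint-space move.
- grip(opening, strength=None): opening from 0.0 (shut) to 1.0 (fully open); strength is the grip in N (None keeps the last); returns when the fingers have stopped.
- sleep(seconds).
- ik(position, orientation): joint angles nearest the present ones, or None.
- get_image(name): name is "scene" or "side" or "wrist"; returns a dict with "frame" (400x640x3 uint8, red, green, blue), "fx", "fy", "cx", "cy" (pixels), "rvec" (rotation vector, rad) and "tvec" (3), from world to camera coordinates, as OpenCV has them. Camera axes: x right, y down, z forward; pixel columns grow to the right and rows downward; lengths in m; the calibration is good to about 2 mm. A picture is of the moment at which its call begins. There is no depth.
A pose or a line that the arm cannot do raises PlanningError and nothing moves.
- sign_off(): hands the job in, once; it reports no verdict.
Readings, each from a call of its own:
- get_clock(): time.
- get_joint_positions(): joint angles.
- get_dq(): joint speeds.
- get_joint_torque(): joint torques, N m.
- get_ee_pos(): TCP position.
- get_tcp_rot(): TCP orientation.
- get_ft_force(): force on the tool from outside, world axes, zero at the start.
- get_torque(): the same for the moment, N m.
- get_width(): opening from 0.0 (shut) to 1.0 (fully open).
Only numpy, scipy, OpenCV 4.12 (cv2) and the standard library are available. Lean on these libraries where they do the work, as an engineer would, in place of code of your own. Each camera call takes 0.05 s, during which the arm holds its last target. There are 200 camera calls.

## Working session

There is one attempt and no reset: what is moved stays moved. The work goes in short steps, each a Python script; the robot and the scene stay as the last script left them, time stands still between calls to the robot, and variables do not carry over. Pictures are saved under pics/ and viewed, about 8 in all and at most 12, crops included, and the job is handed in when it is done.

```bash
mkdir -p pics
cat > h.py <<'E'
import numpy as np, cv2, json
from cell import *
def snap(n,f):
    d=get_image(n); cv2.imwrite(f'pics/{f}.png',d['frame'][:,:,::-1]); np.save(f'pics/{f}.npy',d,allow_pickle=True); return d
def load(f): return np.load(f'pics/{f}.npy',allow_pickle=True).item()
def cam(d):
    R=cv2.Rodrigues(np.array(d['rvec'],float))[0]; return R,np.array(d['tvec'],float)
def ray(d,uv,z):
    R,t=cam(d); c=-R.T@t
    v=R.T@np.array([(uv[0]-d['cx'])/d['fx'],(uv[1]-d['cy'])/d['fy'],1.]); return c+v*(z-c[2])/v[2]
def proj(d,p):
    R,t=cam(d); q=R@np.array(p,float)+t; return np.array([d['fx']*q[0]/q[2]+d['cx'],d['fy']*q[1]/q[2]+d['cy']])
E
python3 - <<'E'
from h import *
for n in('scene','side','wrist'):
    d=snap(n,n+'0'); R,t=cam(d); print(n,-R.T@t,R[2],d['fx'])
print(get_clock(),get_tcp_rot(),grip_point_offset)
E
```

```text
scene [1.24505133 0.28682085 1.35719078] [-0.49385715 -0.15031741 -0.85645186] 505.18824589951663
side [0.10452833 0.69145678 0.7870867 ] [ 0.42091154 -0.62364254 -0.65871349] 375.3838808409561
wrist [ 0.25197114 -0.5490706   0.38353982] [-0.248296   -0.07889484 -0.96546605] 322.048550453917
0.15 [ 2.05365034  0.32441859 -2.05405209] 0.0187
```

View pics/scene0.png

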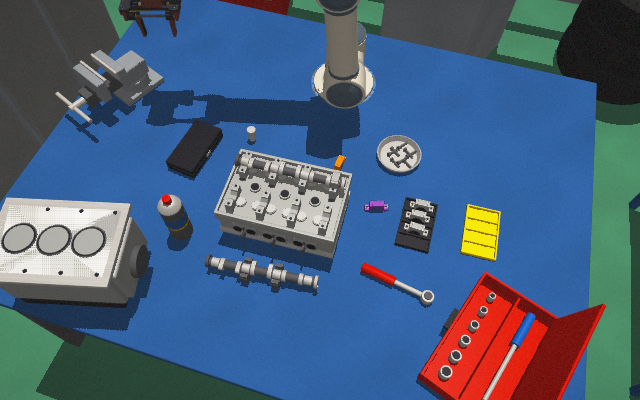

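View pics/side0.png

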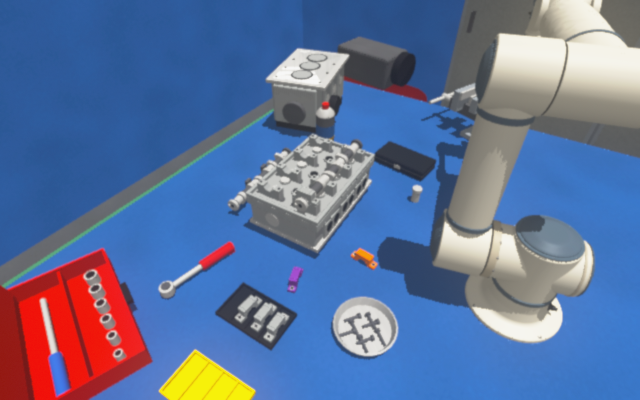

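Scene: the head is around (285,200), the black tray around (416,222) on the +y side, and the orange/purple look-alikes at (340,162)/(376,206). Next I crop the head and tray.

Run:
```python
from h import *
d=load('scene0'); f=d['frame'][:,:,::-1]
c=f[135:265,205:445]; cv2.imwrite('pics/c1.png',cv2.resize(c,None,fx=3.3,fy=3.3,interpolation=cv2.INTER_CUBIC))
# tray: black mask, outline
g=f.max(2); m=((g<50)*255).astype(np.uint8); m[:, :395]=0; m[:,445:]=0; m[:190]=0;m[260:]=0
n,l,s,_=cv2.connectedComponentsWithStats(m); k=1+s[1:,4].argmax(); print(s[k])
cs=cv2.findContours((l==k).astype(np.uint8),0,2)[0]; p=np.vstack(cs); h=cv2.convexHull(p)
q=cv2.approxPolyDP(h,5,True)[:,0]; 
for u in q: print(u,ray(d,u,0.012)[:2].round(4))
W=np.float32([ray(d,u,.012)[:2] for u in h[:,0]]);print(cv2.minAreaRect(W))
```

```text
[399 231  31  10  84]
[429 240] [0.5326 0.4139]
[399 232] [0.5335 0.324 ]
[416 231] [0.5151 0.3715]
((0.5252987146377563, 0.3687429130077362), (0.020318342372775078, 0.08988606929779053), 1.6377516984939575)
```

View pics/c1.png

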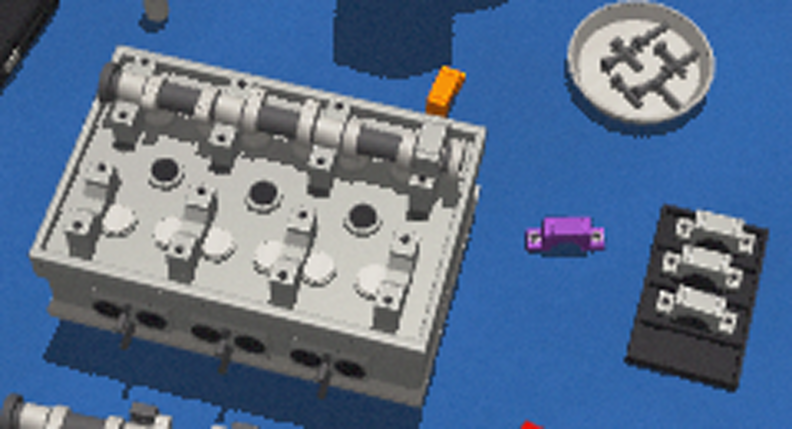

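The crop shows head rail corners at (118,46),(486,127),(431,352),(30,255), tray corners at (664,206),(768,229),(737,390),(627,364), and the last cap at about (432,140). The empty pocket is at the far end of the tray.

Run:
```python
from h import *
d=load('scene0')
for nm,P,z in(('head',[(118,46),(486,127),(431,352),(30,255)],.142),('tray',[(664,206),(768,229),(737,390),(627,364)],.012)):
    W=np.array([ray(d,(205+(u+.5)/3.3-.5,135+(v+.5)/3.3-.5),z)[:2] for u,v in P]); print(nm,W.round(4).tolist(),W.mean(0))
    a=W[1]-W[0]+W[2]-W[3]; print('yaw of y', np.arctan2(-a[0],a[1]), np.linalg.norm(W-np.roll(W,-1,0),axis=1))
# move wrist camera over
w=load('wrist0'); R,t=cam(w); print('cam in tool'); T=cv2.Rodrigues(np.array(get_tcp_rot()))[0]; print(T.round(3)); print((T.T@(-R.T@t-get_ee_pos())).round(4), (T.T@R.T).round(3))
```

```text
head [[0.4749, -0.1868], [0.4589, 0.1503], [0.68, 0.1653], [0.695, -0.1767]] [ 0.57719616 -0.01197912]
yaw of y 0.045623544181122896 [0.33749764 0.22161373 0.34233713 0.22041851]
tray [[0.4096, 0.3179], [0.4048, 0.4154], [0.574, 0.4189], [0.5786, 0.3211]] [0.49172209 0.36832876]
yaw of y 0.04825375337991501 [0.09753282 0.16925779 0.09787685 0.16900427]
cam in tool
[[-0.     0.307 -0.952]
 [ 0.001 -0.952 -0.307]
 [-1.    -0.002 -0.   ]]
[-1.618e-01 -1.000e-04 -7.140e-02] [[-0.    -0.261  0.965]
 [ 1.     0.001  0.   ]
 [-0.001  0.965  0.261]]
```

```bash
cat >> h.py <<'E'
from scipy.spatial.transform import Rotation as Ro
def att(yaw):
    "tool down, jaw axis (tool y) at heading yaw"
    y=np.array([np.cos(yaw),np.sin(yaw),0]);x=np.array([0,0,-1.]);return Ro.from_matrix(np.c_[x,y,np.cross(x,y)]).as_rotvec()
def fr(o,yaw,p): c,s=np.cos(yaw),np.sin(yaw); return np.array(o)+[c*p[0]-s*p[1],s*p[0]+c*p[1]]
E
python3 - <<'E'
from h import *
H=(.5772,-.012);T=(.4917,.3683)
cap=fr(H,.045,(-.056,.132)); mid=fr(H,.045,(-.056,0)); pk=fr(T,.03,(.06,0)); print(cap,mid,pk)
for n,p,z,ys in(('cap',cap,.30,(.045,.045-np.pi)),('mid',mid,.30,(.045,.045-np.pi)),('pk',pk,.2,(.03+np.pi/2,.03-np.pi/2))):
    for y in ys: q=ik([*p,z],att(y)); print(n,y,None if q is None else np.round(q,2))
E
```

```text
[0.51531869 0.11734722] [ 0.52125669 -0.01451915] [0.551673   0.37009973]
cap 0.045 [ 0.16 -0.07  1.26  0.    1.96  0.11]
cap -3.096592653589793 None
mid 0.045 [-0.09 -0.09  1.27  0.    1.96 -0.14]
mid -3.096592653589793 None
pk 1.6007963267948966 [ 0.54  0.26  1.08 -0.    1.8  -1.06]
pk -1.5407963267948965 [ 0.54  0.26  1.08 -0.    1.8   2.08]
```

Run:
```python
from h import *
p=np.array(get_ee_pos()); move_linear([p[0],p[1],.31],speed=.2)
move_pose([.5517,.3701,.25],att(.03+np.pi/2)); print(get_clock()); a=snap('wrist','wpk')['frame']
move_pose([.5153,.1173,.30],att(.045)); print(get_clock(),get_ee_pos()); b=snap('wrist','wcap')['frame']
cv2.imwrite('pics/c2.png',cv2.resize(a,(800,500))[:,:,::-1]);cv2.imwrite('pics/c3.png',cv2.resize(b,(800,500),interpolation=cv2.INTER_CUBIC)[:,:,::-1])
```

```text
4.2583
5.3917 [0.51539315 0.11759847 0.29984545]
```

View pics/c2.png

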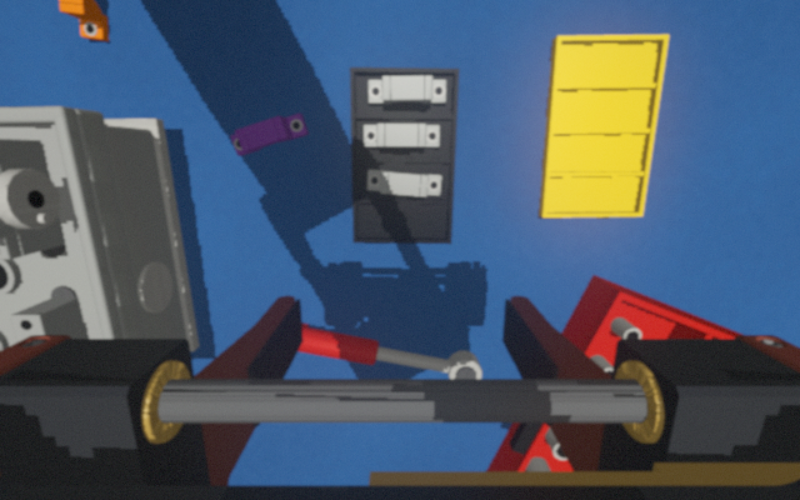

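View pics/c3.png

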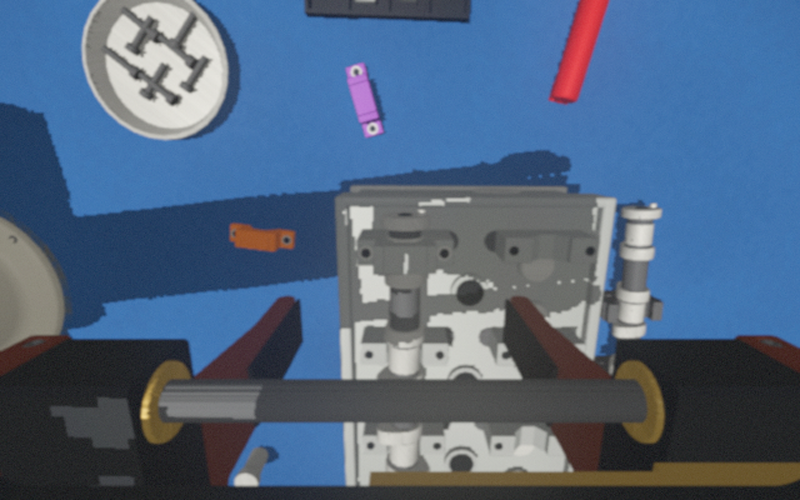

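Tray view: tray corners at (352,69),(459,69),(452,242),(354,242), with the empty pocket at the bottom, nearest the fingers. Cap view: cap ear holes at (366,253),(444,253), and tower-hole pairs at (514,251)/(590,251), (369,355)/(440,355), (371,446)/(437,446).

Run:
```python
from h import *
def pts(d,P,z): return np.array([ray(d,((u+.5)/1.25-.5,(v+.5)/1.25-.5),z)[:2] for u,v in P])
d=load('wpk'); W=pts(d,[(352,69),(459,69),(452,242),(354,242)],.012); print(W.round(4),W.mean(0),np.linalg.norm(W-np.roll(W,-1,0),axis=1)); 
a=W[2]-W[1]+W[3]-W[0]; b=W[1]-W[0]+W[2]-W[3]; print(np.arctan2(a[1],a[0]),np.arctan2(-b[0],b[1]))
d=load('wcap')
for P,z in(([(366,253),(444,253)],.173),([(369,355),(440,355)],.164),([(371,446),(437,446)],.164),([(514,251),(590,251)],.164),([(338,197),(614,198)],.142)):
    W=pts(d,P,z); e=W[1]-W[0]; print(W.round(4).tolist(),W.mean(0).round(4),np.linalg.norm(e).round(4),np.arctan2(e[1],e[0]).round(3))
s=load('scene0')
# cap: light-coloured top in scene crop view
print(ray(s,(205+432/3.3,135+133/3.3),.194))
f=d['frame'][:,:,::-1][165:300,270:370]; cv2.imwrite('pics/c4.png',cv2.resize(f,None,fx=4.4,fy=4.4,interpolation=cv2.INTER_CUBIC))
```

```text
[[0.4106 0.3193]
 [0.4077 0.4169]
 [0.5693 0.4205]
 [0.5722 0.3209]] [0.48994082 0.36937357] [0.09765381 0.16160803 0.09966623 0.16165774]
0.016020010295978174 0.029761872079612204
[[0.4889, 0.1146], [0.5466, 0.1174]] [0.5178 0.116 ] 0.0577 0.048
[[0.4928, 0.0263], [0.5508, 0.0291]] [0.5218 0.0277] 0.0581 0.048
[[0.4968, -0.0617], [0.5545, -0.0589]] [ 0.5257 -0.0603] 0.0578 0.048
[[0.6008, 0.1193], [0.6586, 0.122]] [0.6297 0.1207] 0.0579 0.048
[[0.4632, 0.1512], [0.681, 0.1608]] [0.5721 0.156 ] 0.218 0.044
[0.51259381 0.11619329 0.194     ]
```

View pics/c4.png

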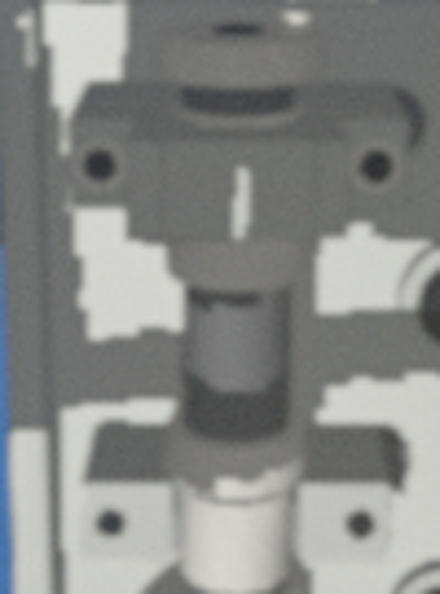

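Spacing and yaw agree well (58 mm hole pairs, 176 mm tower pitch, yaw 0.046). I'll grasp the cap and lift it.

Run:
```python
from h import *
A=att(.046); c=(.5178,.116)
grip(.72,20)
move_pose([*c,.24],A); print('stop',move_linear([*c,.1765],speed=.06,stop_force=12),get_ee_pos())
grip(0,20); print('w mm',get_width()*88,get_ft_force())
move_linear([*c,.20],speed=.05); print(get_ft_force()); move_linear([*c,.29],speed=.12)
print('w',get_width()*88,get_ft_force(),get_clock())
d=snap('wrist','held'); s=snap('scene','held_s')
a=cv2.resize(d['frame'],(640,400)); b=cv2.resize(s['frame'][120:245,220:420],(320,200))
cv2.imwrite('pics/c5.png',np.vstack([a,np.hstack([b,b*0])])[:,:,::-1])
```

```text
stop False [0.5180324  0.11604175 0.17711504]
w mm 44.01266215891502 [0.28842209 0.63885404 0.90688756]
[ 0.35754225 -0.16998369 -1.1409106 ]
w 43.89983424698713 [-0.40182906  0.66032467 -1.14640388] 9.5417
```

View pics/c5.png

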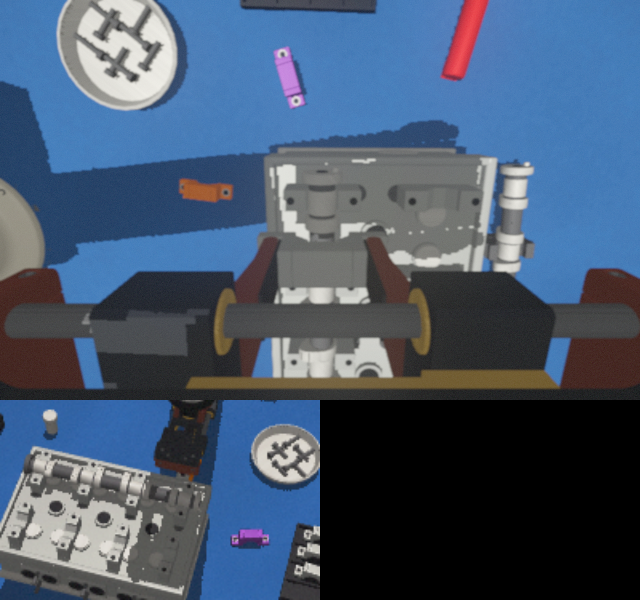

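The cap is held between the fingers around (320,262) at 44 mm width, and the tower at (322,195) is now bare. Next I place it.

Run:
```python
from h import *
A=att(.02+np.pi/2); p=(.5503,.3705)
move_pose([*p,.20],A); move_linear([*p,.045],speed=.12)
f0=get_ft_force()
print('stop',move_linear([*p,.012],speed=.02,stop_force=3.5),get_ee_pos(),f0,get_ft_force())
sleep(.2); print(get_ee_pos(),get_ft_force())
grip(.66,20); print(get_width()*88)
e=get_ee_pos(); move_linear([e[0],e[1],.06],speed=.05); move_linear([e[0]-.0,e[1],.2],speed=.2); print(get_clock())
d=snap('wrist','placed'); s=snap('scene','placed_s')
a=cv2.resize(d['frame'],(640,400)); b=cv2.resize(s['frame'][190:260,385:445],(240,280))[:200]
c=cv2.resize(snap('side','placed_d')['frame'][270:360,205:315],(320,262))[:200]
cv2.imwrite('pics/c6.png',np.vstack([a,np.hstack([b,c,np.zeros((200,80,3),np.uint8)])])[:,:,::-1])
```

```text
stop True [0.55028077 0.37046045 0.01674696] [-0.41788684 -0.13978958 -0.40952681] [0.42039426 0.78170964 6.44651792]
[0.55029542 0.37047313 0.01676347] [ 0.67817756 -0.23725456  5.05376288]
58.32584592636714
15.975
```

View pics/c6.png

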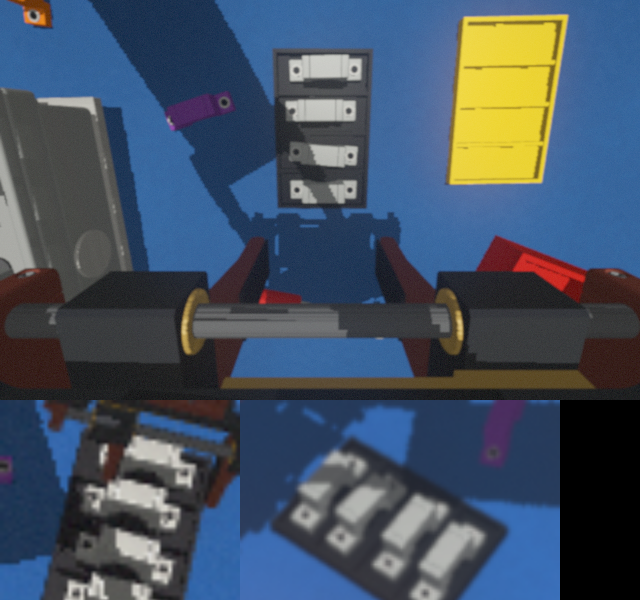

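The cap stands in the fourth pocket, ear holes at (297,190),(347,190), feet down in all three views. I'll check its position and look at the camshaft's middle.

Run:
```python
from h import *
d=load('placed'); print(ray(d,(297,190),.013),ray(d,(347,190),.013))
A=att(.046); m=np.array([.5238,-.0163]); u=np.array([-np.sin(.046),np.cos(.046)])
q=m-.085*u; move_pose([*q,.30],A); d=snap('wrist','wmid'); print(get_clock())
for k in (-.018,0,.018): print(k,proj(d,[*(m+k*u),.176]).round(1))
x,y=proj(d,[*m,.176]).astype(int); x0,y0=max(x-75,0),max(y-60,0); print(x0,y0)
cv2.imwrite('pics/c7.png',cv2.resize(d['frame'][y0:y0+120,x0:x0+150],None,fx=5,fy=5,interpolation=cv2.INTER_CUBIC)[:,:,::-1])
```

```text
[0.55150948 0.34205683 0.013     ] [0.55031638 0.39704308 0.013     ]
17.9333
-0.018 [321.4 126.7]
0 [321.4 104.7]
0.018 [321.5  82. ]
246 44
```

View pics/c7.png

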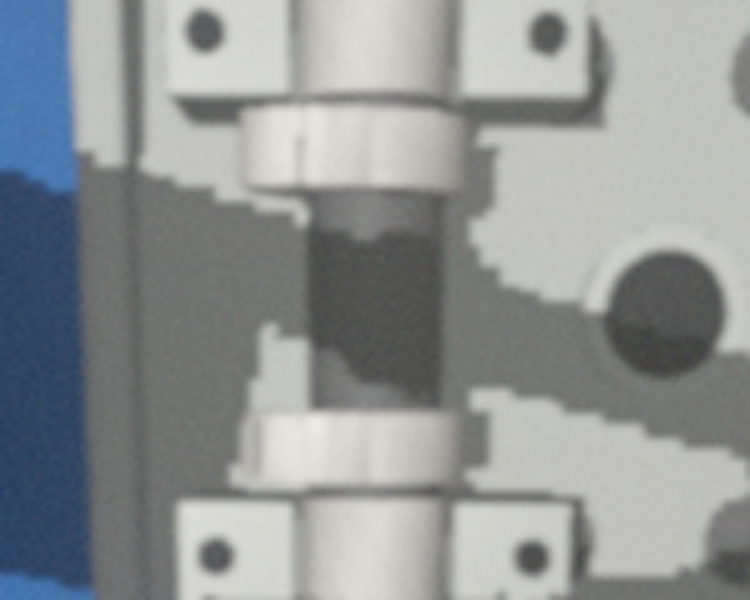

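The bare shaft spans (310–440, 190–408), centred on (375,299) against a predicted (377,303), so it agrees within 1 mm. I'll grasp the camshaft and lift it.

Run:
```python
from h import *
A=att(.046); c=(.5238,-.0163)
grip(.62,60); move_pose([*c,.24],A); print('stop',move_linear([*c,.1445],speed=.06,stop_force=12),get_ee_pos())
grip(0,60); z0=get_ee_pos()[2]; print('w',get_width()*88,get_ft_force(),z0)
move_linear([*c,z0+.015],speed=.02); print(get_ft_force(),get_torque())
move_linear([*c,z0+.062],speed=.03); sleep(.5)
print(get_ee_pos(),get_width()*88,get_ft_force(),get_torque(),get_clock())
a=snap('side','lift_d')['frame'][120:250,220:400];b=snap('scene','lift_s')['frame'][120:250,205:365]
w=cv2.resize(snap('wrist','lift_w')['frame'],(480,300))
cv2.imwrite('pics/c8.png',np.vstack([np.hstack([cv2.resize(a,(400,290)),cv2.resize(b,(357,290))]),np.hstack([w,np.zeros((300,277,3),np.uint8)])])[:,:,::-1])
```

```text
stop False [ 0.52401307 -0.01632377  0.14496411]
w 23.27329873449932 [-5.39656976  0.09106311  1.6680308 ] 0.14453306083007697
[-0.49734205  0.01688648 -8.60610224] [-0.03727575 -0.05095939 -0.00234228]
[ 0.52381701 -0.01630655  0.20652586] 22.980055893517804 [-0.30944127  0.11387588 -7.63210512] [-0.02352864 -0.08672151  0.03362993] 24.2
```

View pics/c8.png

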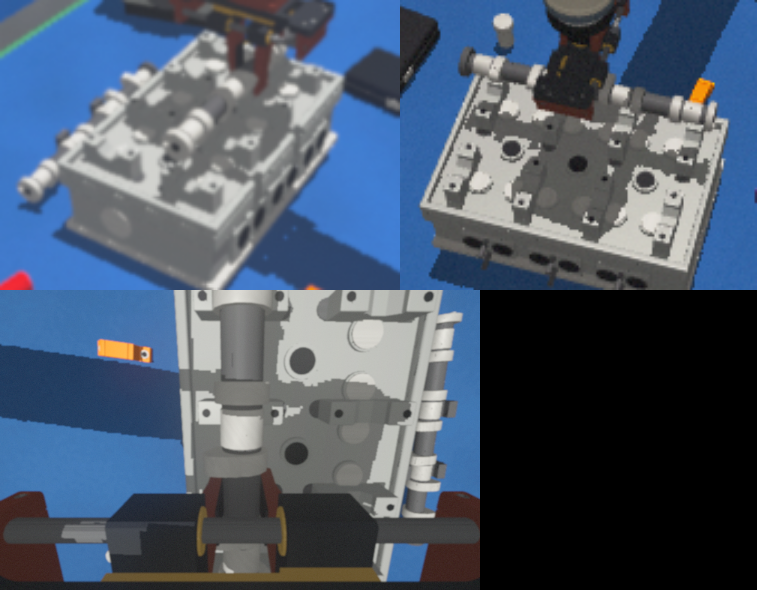

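The camshaft is clear of the towers. A quick level check follows, comparing the visible ends in the scene view, about (235,147) and (345,171.6), with the projected level axis.

Run:
```python
from h import *
d=load('lift_s'); m=np.array([.5238,-.0163]); u=np.array([-np.sin(.046),np.cos(.046)])
for k in(-.159,.159):
  for z in (.215,.226,.237): print(k,z,proj(d,[*(m+k*u),z]).round(1))
s=load('lift_d')
for k in(-.159,.159): print(proj(s,[*(m+k*u),.226]).round(1))
print(get_dq().round(4) if hasattr(get_dq(),'round') else get_dq(), get_ee_pos(), get_width()*88)
```

```text
-0.159 0.215 [233.4 149.9]
-0.159 0.226 [232.9 147.6]
-0.159 0.237 [232.3 145.2]
0.159 0.215 [345.2 174.7]
0.159 0.226 [345.4 172.5]
0.159 0.237 [345.6 170.2]
[356.9 125.2]
[297.8 185.1]
[-0.0008  0.0023  0.0005 -0.0007  0.0003 -0.0007] [ 0.52379862 -0.01629173  0.20653544] 23.066364522544152
```

Run:
```python
from h import *
sleep(.5); print(get_ee_pos(),get_width()*88,get_ft_force()); sign_off(); print(get_clock())
```

```text
[ 0.52379991 -0.01630729  0.20653527] 22.744248934638275 [ 0.67158191  0.36179678 -7.12779095]
the job is handed in; nothing more can be done
the job is handed in; nothing more can be done
```

The last cap is in the tray's empty pocket, and the arm is holding the camshaft about 62 mm above its seats. I signed off at about 25 s of robot time; `sign_off` gives no verdict, so these results come from my own checks.

- **Cap:** it stands feet down and let go. Its ear holes measure a centre of (0.551, 0.370), against the pocket centre at (0.550, 0.371). The arm felt the pocket floor at the expected height as it set the cap down.
- **Camshaft:** gripped at mid length with 60 N and lifted straight up along the seat line.
    - **Level:** its ends were within about 2 px of where a level, in-line shaft should appear in the scene view. One pixel is roughly 0.03 rad of tilt, and the limit is 0.07 rad. The near end also matched in the side view.
    - **Load:** the wrist read 7.1–7.6 N, a little below the 8.3 N expected for 0.85 kg.
    - **Width:** the gripper read 22.7–23.1 mm on a nominal 24 mm shaft. The reading drifted slightly, but the pose held steady.
- **Bystanders:** they looked undisturbed in the views I checked, but I did not re-measure each one.

No check failed.

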